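# Clamp a steel bar in the bench fixture

### The arm

A 6-joint arm with a two-finger parallel gripper is mounted at the origin on the work surface. World frame = base frame: x ahead of the robot, y to its left, z up, the work surface at z = 0. Lengths are in mm, angles in rad, forces in N, time in s.
With the tool pointing down it reaches from about 350 to 850 mm from the base axis. Payload 8.1 kg.
Tool frame: the origin (TCP) lies at the very end of the fingers, on their centre line; the grasp point (between the pads) lies arm.hold_point_z behind it (arm.hold_point_z is the distance from the TCP to the grasp point, in mm); x points along the fingers, y is the direction in which the jaws open and shut, and the axes are right-handed (so a half turn about x gives the same grasp; the last joint's range is limited). The gripper opens to 85 mm and grips with 20 to 120 N. Pads are 22 mm wide; open, the fingers measure 114 mm over their backs; the gripper's body (76 mm by 85 mm) begins 54 mm behind the grasp point. The pads swing forward as they close: fully open they stand 13 mm farther back than shut.
Start: joints at [-1.264, 0.13, 1.488, -0, 1.523, -0.085], TCP at [229.132, -554.53, 231.292] pointing down, gripper open.
Joint ranges: [-2.96, 2.96], [-0.89, 2.26], [0.02, 2.5], [-1.34, 4.48], [0, 2.73], [-2.66, 2.66]. Speed limits (rad/s): [2.39, 2.39, 2.79, 3.14, 3.14, 3.14].

### API

Orientations are given as a rotation vector (axis times angle).
In Python, from cell import arm, imaging gives the robot as it stands.
- The arm moves only by the shell command python3 -m jog 'ROWS' [FORCE]. ROWS is JSON, a list of rows, each an object with "angular": the turn, a rotation vector about the tool's x, y, z in rad, a list of three; "travel": the shift along the tool's x, y, z in mm, a list of three; "grip": the opening, from 0 (shut) to 1 (fully open). In form: [{"angular": [rx, ry, rz], "travel": [dx, dy, dz], "grip": grip}, ...]. A call has exactly 8 rows; each row shifts and turns the commanded pose from where the row before left it, along the tool's axes as they then stand; what a row does not reach is not made up. A row lasts 1/10 s, in which the tool goes at most 50 mm and 8.59 degrees, less where a joint would pass 70% of its speed; a pose out of reach is approached as far as the arm can. A call is refused whole if a number of a shift passes 50 or a number of a turn 0.15, either way. A call with a gripper value outside its range is refused whole. The fingers move at their own pace and stop on an object; FORCE is the grip in N (left out, the last holds). Time passes only in rows, so rows that do not move let the fingers close, or fill a call up. It gives the time, the measured TCP pose, the force and the opening at its end, in the units of the state.
- arm.sense(): the state, without advancing time (a new reading comes with each control period).
- imaging.snapshot(name): name is "scene" or "side" or "wrist"; returns a dict with "img" (400x640x3 uint8, red, green, blue), "fov_y" (degrees; the focal length in pixels is half the picture's height over the tangent of half this angle, whatever the lens; pixels are square), "cx", "cy" (the principal point, pixels), "distortion" ([k1, k2, p1, p2, k3] as OpenCV has them; the pictures are not rectified), "T" (4x4, takes a point from camera to world coordinates). Camera axes: x right, y down, z forward; pixel columns grow to the right and rows downward; lengths in mm; the calibration is good to about 2 mm. A picture is of the moment at which its call begins. There is no depth.
- arm.job_done(): hands the job in, once; it reports no verdict.
The state is a dict: "time_s": time; "joint_positions": joint angles; "dq": joint speeds; "joint_efforts": joint torques, N m; "position": TCP position; "tcp_rot": TCP orientation; "force": force on the tool from outside, world axes, zero at the start; "moment": the same for the moment, N m; "width": opening from 0.0 (shut) to 1.0 (fully open).
Only numpy, scipy, OpenCV 4.12 (cv2) and the standard library are available. Lean on these libraries where they do the work, as an engineer would, in place of code of your own. Each camera call takes 0.05 s, during which the arm holds its last target.

### The job

Lay the loose steel bar flat along the middle of the bed of the blue clamping fixture with its end butted against the end stop under the clamp screw. Then turn the black wing knob clockwise until the pad holds the bar properly tight, hand-tight without straining it, let go, and leave the other tools on the bench alone.

Things in the scene. Friction and masses are not known exactly. Their poses are not given: they have to be found in the camera images.
- fixture: Clamping fixture fixed to the bench: blue base plate 100 x 250 x 12 mm with a bright steel bed on it, 44 mm wide, 222 mm long, its flat top 30 mm above the bench. Origin: on the bench, midway along and across the bed; y runs along the bed towards the end stop and the clamp screw, z up, x to the side where the C-frame's column stands. The bed is open at its -y end.
- stop (a point): Middle of the lower edge of the end stop's face, at bed-top height (fixture x 0, y +110, z 30 mm). The stop is a steel block 44 mm wide rising 27 mm above the bed; the bar's end face butts against it. Axes as the fixture's.
- pad: Round steel pressure pad, 24 mm across, at the foot of the clamp screw; it moves only up and down and does not turn. Origin: centre of its flat underside. At the start its underside is 49 to 56 mm above the bench; a 12 mm bar lying on the bed has its top at 42 mm. A stiff spring behind the pad (60 N per mm) lets the knob turn a little further, ever harder, after the pad has met the bar.
- knob_grip (a point): Grip point of the black wing knob on the screw's axis, 104 mm above the pad's underside. Upright wing 70 mm long (x), 18 mm thick (y), 36 mm tall, this point 12 mm below its top; under the wing a hub 26 mm across, 10 mm tall. Clockwise from above lowers knob and pad 3 mm per rad. Friction holds it where left. Turning takes 0.2 N m free, 0.3 to 0.45 hand-tight, 0.6 strains it.
- bar: The loose workpiece: plain bright steel flat bar 200 mm long (y), 30 mm wide (x), 12 mm thick (z), 0.45 to 0.7 kg, lying flat on the bench. Origin: centre of its underside. Its two ends are alike.
- bar_mid (a point): Centre of the bar (6 mm above its underside), axes as the bar's.
- file: Bystander: flat file with a wooden handle, about 245 mm long, lying on the bench; leave it alone.
- square: Bystander: steel try square, stock 90 mm, blade 120 mm, lying on the bench; leave it alone.
- oiler: Bystander: grey oil can 60 mm across, 150 mm tall with a thin spout, standing on the bench; leave it alone.
- frame_top (a point): Point on the screw's axis at the top of the C-frame's arm (fixture x 0, y +88, z 94 mm), axes as the fixture's. The blue arm is 36 mm wide in y, 22 mm thick (underside 72 mm above the bench) and reaches from 24 mm on the -x side to the column, 26 x 44 mm, whose middle is 48 mm to +x.
Things that resemble listed ones, but are neither listed nor needed, are in the scene too. Of the things shaped like the bar, the steel one is meant.

How it is judged (in metres and radians):
On the way:
1. the bar lies flat along the bed, its end within 5 mm of the end stop, the pad still clear of it (y of bar_mid in the frame of fixture above 0.005 m and x of bar_mid in the frame of fixture between -0.008 and 0.008 m and z of bar_mid in the frame of fixture between 0.033 and 0.0385 m and angle between the y axis of bar and the y axis of fixture, either way round below 0.08 rad and angle between the z axis of bar and the z axis of fixture, either way round below 0.08 rad and contact force between pad and bar below 1 N), for 0.2 s.
At the end, for the whole second after the job is handed in: The bar lies flat on the bed (within 0.08 rad, its centre within 8 mm of the bed's middle line), its end within 5 mm of the end stop, and the pad presses on it with more than 25 N; the bar is at rest (y of bar_mid in the frame of fixture above 0.005 m and x of bar_mid in the frame of fixture between -0.008 and 0.008 m and z of bar_mid in the frame of fixture between 0.033 and 0.0385 m and angle between the y axis of bar and the y axis of fixture, either way round below 0.08 rad and angle between the z axis of bar and the z axis of fixture, either way round below 0.08 rad and linear speed of bar below 0.01 m/s and contact force between pad and bar above 25 N); the robot touches nothing.
It fails at once if file moved by more than 30 mm (distance of file from where it was at the start of the episode above 0.03 m).
It fails at once if square moved by more than 30 mm (distance of square from where it was at the start of the episode above 0.03 m).
It fails at once if oiler moved by more than 30 mm (distance of oiler from where it was at the start of the episode above 0.03 m).
It fails at once if the screw strained: the pad presses on the bar with over 150 N (contact force between pad and bar above 150 N).
It also fails if it takes over 67 s, if anything falls off the work surface, if the arm or the gripper's body presses on something with over 40 N, if the wrist force passes 120 N, or if a joint passes its speed limit or range.

## Working session

There is one attempt and no reset: what is moved stays moved. The work goes in short steps, Python scripts to look and compute and a shell command to move; the robot and the scene stay as the last step left them, time stands still between calls to the robot, and variables do not carry over. Pictures are saved under pics/ and viewed, and the job is handed in when it is done.

```bash
ls; mkdir -p pics; cat > look.py <<'E'
import cv2,sys
from cell import arm,imaging
import pickle
n,out=sys.argv[1],sys.argv[2]
s=imaging.snapshot(n)
pickle.dump(s,open(f'pics/{out}.pkl','wb'))
cv2.imwrite(f'pics/{out}.png',s['img'][:,:,::-1])
print(s['fov_y'],s['cx'],s['cy'],s['distortion'],s['T'].round(3).tolist() if hasattr(s['T'],'round') else s['T'])
E
python3 look.py scene scene0; python3 look.py side side0; python3 -c "
from cell import arm
print(arm.sense(), arm.hold_point_z)"
```

```text
pics
55.700194661669606 317.957262931349 199.0553839266873 [0.01190192 0.         0.         0.         0.        ] [[-0.537, 0.497, -0.681, 1269.564], [0.843, 0.31, -0.439, 489.471], [-0.007, -0.811, -0.586, 790.875], [0.0, 0.0, 0.0, 1.0]]
48.30193375068618 328.7685094498621 199.34589686644037 [0.00875252 0.         0.         0.         0.        ] [[-0.775, -0.388, 0.498, -158.019], [-0.631, 0.445, -0.635, 818.427], [0.025, -0.807, -0.59, 915.471], [0.0, 0.0, 0.0, 1.0]]
{'time_s': 0.1, 'joint_positions': array([-1.26440755e+00,  1.31081271e-01,  1.48918936e+00, -6.69700688e-06,
        1.52300355e+00, -8.54124979e-02]), 'dq': array([ 0.00017389, -0.00188248, -0.00318799, -0.00119542,  0.00062258,
       -0.00023801]), 'joint_efforts': array([ 1.24926461e-03, -5.70948708e+01, -5.01943338e+01, -1.03473906e-04,
        8.04593641e-03, -3.21488210e-05]), 'position': array([ 228.97144013, -554.0474642 ,  230.3415196 ]), 'tcp_rot': array([ 2.00698514,  0.40002623, -2.00737816]), 'force': array([-1.06876366, -0.44403453, -0.10331872]), 'moment': array([ 0.01140706, -0.03749889, -0.02494382]), 'width': 1.0015994386129394} 18.700000000000003
```

View pics/scene0.png

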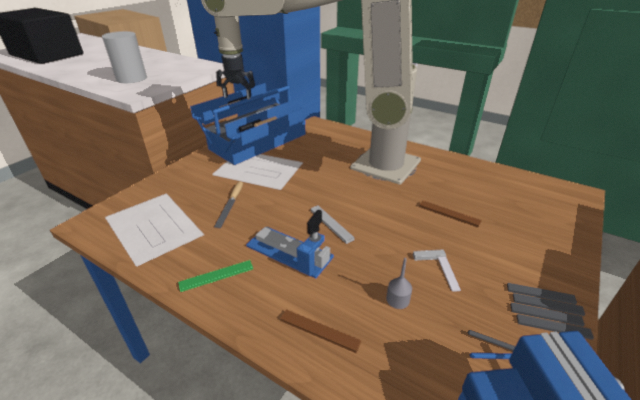

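View pics/side0.png

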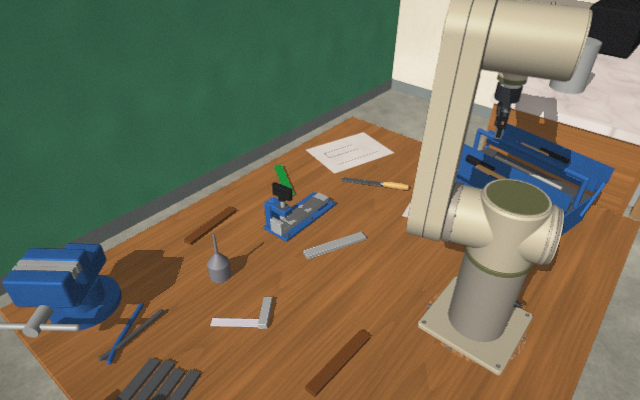

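The side view shows the steel bar at about (335,245), the fixture around (300,213) with its knob at (283,190). In the scene view the bar is at about (332,224) and the fixture at (290,248). I'll enlarge both.

```bash
python3 - <<'E'
import cv2
a=cv2.imread('pics/side0.png')[165:265,250:380]; cv2.imwrite('pics/s0c.png',cv2.resize(a,None,fx=6,fy=6,interpolation=cv2.INTER_CUBIC))
a=cv2.imread('pics/scene0.png')[195:285,235:365]; cv2.imwrite('pics/c0c.png',cv2.resize(a,None,fx=6,fy=6,interpolation=cv2.INTER_CUBIC))
E
```

```text
(no output)
```

View pics/s0c.png

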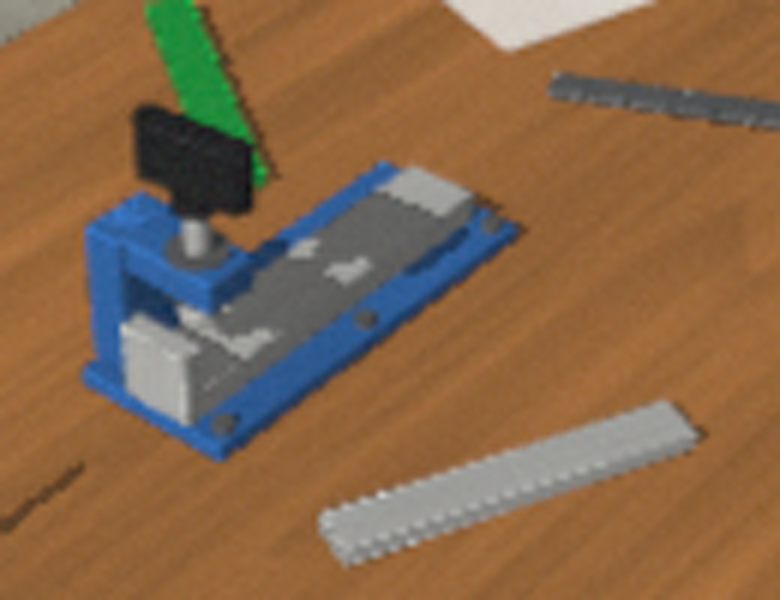

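View pics/c0c.png

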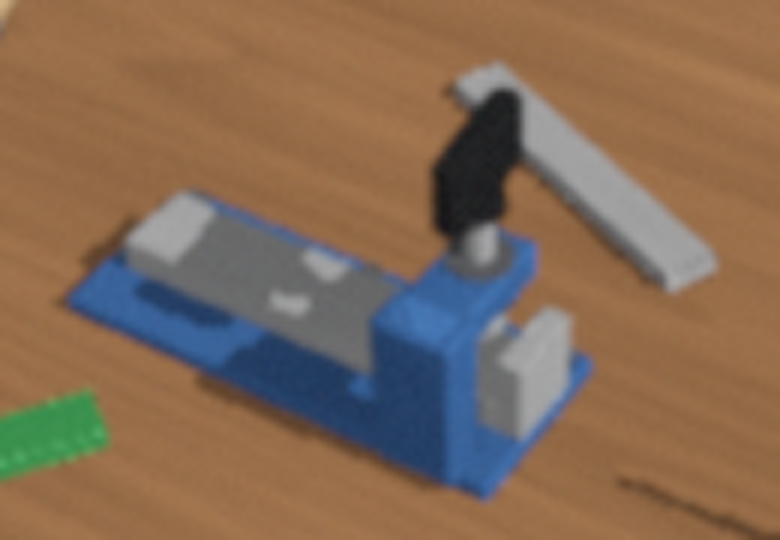

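```bash
cat > geo.py <<'E'
import numpy as np,cv2,pickle
def K(s):
    f=200/np.tan(np.radians(s['fov_y'])/2); return np.array([[f,0,s['cx']],[0,f,s['cy']],[0,0,1.]])
def load(n): return pickle.load(open(f'pics/{n}.pkl','rb'))
def onplane(s,uv,z):
    p=cv2.undistortPoints(np.array([[uv]],float),K(s),np.array(s['distortion'],float))[0,0]
    T=np.array(s['T']); d=T[:3,:3]@np.array([p[0],p[1],1]); o=T[:3,3]
    return o+d*(z-o[2])/d[2]
def proj(s,P):
    T=np.array(s['T']); R=T[:3,:3].T; t=-R@T[:3,3]
    return cv2.projectPoints(np.array(P,float).reshape(-1,3),cv2.Rodrigues(R)[0],t,K(s),np.array(s['distortion'],float))[0][:,0]
def crop(uv,x0,y0,f): return (x0+(uv[0]+.5)/f-.5,y0+(uv[1]+.5)/f-.5)
E
python3 - <<'E'
from geo import *
S=load('side0');C=load('scene0')
print('bar side')
for uv in [(322,515),(668,402),(697,428),(343,545)]: print(onplane(S,crop(uv,250,165,6),12).round(1))
print('bar scene')
for uv in [(458,80),(497,63),(715,262),(668,278)]: print(onplane(C,crop(uv,235,195,6),12).round(1))
print('base side')
for uv in [(222,447),(520,228),(85,375),(388,162)]: print(onplane(S,crop(uv,250,165,6),12).round(1))
print('base scene')
for uv in [(70,298),(487,485),(590,362)]: print(onplane(C,crop(uv,235,195,6),12).round(1))
print('stop top z57, side: left,back..')
for uv in [(120,330),(200,352)]: print(onplane(S,crop(uv,250,165,6),57).round(1))
E
```

```text
bar side
[500.6  93.7  12. ]
[421.3 -88.4  12. ]
[397.8 -81.4  12. ]
[478.6 103.   12. ]
bar scene
[419.5 -86.9  12. ]
[394.2 -76.8  12. ]
[478.6 109.3  12. ]
[501.9  94.9  12. ]
base side
[572.9  89.   12. ]
[ 574.4 -157.2   12. ]
[666.4  94.3  12. ]
[ 673.1 -157.3   12. ]
base scene
[ 674.4 -152.9   12. ]
[668.5  92.9  12. ]
[574.9  92.2  12. ]
stop top z57, side: left,back..
[637.7  93.8  57. ]
[594.7  80.   57. ]
```

```bash
cat > mv.py <<'E'
# usage: mv.py x y z yawjaw  -> delta in current tool frame to TCP target, tool down, jaw axis (tool y) at world angle (mod pi)
import sys,numpy as np
from scipy.spatial.transform import Rotation as Ro
from cell import arm
s=arm.sense(); R=Ro.from_rotvec(s['tcp_rot']).as_matrix(); p=s['position']
print('t',round(s['time_s'],2),'p',np.round(p,1),'jaw',round(float(np.arctan2(R[1,1],R[0,1])),3),'xaxis',R[:,0].round(4),'w',round(s['width'],3),'F',np.round(s['force'],1),'M',np.round(s['moment'],3),'q',np.round(s['joint_positions'],2))
if len(sys.argv)>4:
    a=list(map(float,sys.argv[1:]))
    for th in (a[3],a[3]+np.pi):
        y=np.array([np.cos(th),np.sin(th),0]);x=np.array([0,0,-1.]);z=np.cross(x,y)
        Rt=np.stack([x,y,z],1)
        print('jaw',round(th,3),'travel(cur frame)',(R.T@(np.array(a[:3])-p)).round(1),'rotvec',Ro.from_matrix(R.T@Rt).as_rotvec().round(3),'travel in target frame',(Rt.T@(np.array(a[:3])-p)).round(1))
E
python3 mv.py 449 8 230 -0.41
python3 - <<'E'
from geo import *
S=load('side0');C=load('scene0')
print(onplane(S,(219,278),0),onplane(C,(400,303),0))
E
```

```text
t 0.1 p [ 229.  -554.   230.3] jaw -1.179 xaxis [-5.0e-04  1.6e-03 -1.0e+00] w 1.002 F [-1.1 -0.4 -0.1] M [ 0.011 -0.037 -0.025] q [-1.26  0.13  1.49 -0.    1.52 -0.09]
jaw -0.41 travel(cur frame) [   1.1 -435.4 -418. ] rotvec [-0.769 -0.001  0.002] travel in target frame [ 3.000e-01 -2.220e+01 -6.032e+02]
jaw 2.732 travel(cur frame) [   1.1 -435.4 -418. ] rotvec [2.373e+00 2.000e-03 1.000e-03] travel in target frame [3.000e-01 2.220e+01 6.032e+02]
[611.91489695 319.9905132    0.        ] [6.23469345e+02 3.21953433e+02 1.13686838e-13]
```

```bash
for i in 1 2; do python3 -m jog '[{"angular":[0,0,0],"travel":[0,-27,-26],"grip":1},{"angular":[0,0,0],"travel":[0,-27,-26],"grip":1},{"angular":[0,0,0],"travel":[0,-27,-26],"grip":1},{"angular":[0,0,0],"travel":[0,-27,-26],"grip":1},{"angular":[0,0,0],"travel":[0,-27,-26],"grip":1},{"angular":[0,0,0],"travel":[0,-27,-26],"grip":1},{"angular":[0,0,0],"travel":[0,-27,-26],"grip":1},{"angular":[0,0,0],"travel":[0,-27,-26],"grip":1}]' 40; done; python3 mv.py 449 8 230 -0.41
```

```text
time_s: 0.9
position: [339.0, -273.9, 230.9]
tcp_rot: [2.007, 0.398, -2.007]
force: [-0.1, -0.0, -0.4]
width: 1.002
time_s: 1.7
position: [448.7, 5.2, 231.0]
tcp_rot: [2.006, 0.398, -2.007]
force: [0.7, -0.3, 0.3]
width: 1.001
t 1.7 p [448.7   5.2 231. ] jaw -1.179 xaxis [-3.e-04 -0.e+00 -1.e+00] w 1.001 F [ 0.7 -0.3  0.3] M [ 0.003 -0.033 -0.044] q [-0.1  -0.29  1.89 -0.    1.55  1.08]
jaw -0.41 travel(cur frame) [ 1.  -2.5 -1.3] rotvec [-0.769  0.     0.   ] travel in target frame [ 1.  -0.9 -2.7]
jaw 2.732 travel(cur frame) [ 1.  -2.5 -1.3] rotvec [ 2.373  0.    -0.   ] travel in target frame [1.  0.9 2.7]
```

```bash
python3 -m jog '[{"angular":[-0.128,0,0],"travel":[13,0,0],"grip":1},{"angular":[-0.128,0,0],"travel":[13,0,0],"grip":1},{"angular":[-0.128,0,0],"travel":[13,0,0],"grip":1},{"angular":[-0.128,0,0],"travel":[13,0,0],"grip":1},{"angular":[-0.128,0,0],"travel":[13,0,0],"grip":1},{"angular":[-0.128,0,0],"travel":[13,0,0],"grip":1},{"angular":[0,0,0],"travel":[2,0,0],"grip":1},{"angular":[0,0,0],"travel":[0,0,0],"grip":1}]'; python3 mv.py; python3 look.py wrist w1
```

```text
time_s: 2.5
position: [448.1, 3.6, 150.8]
tcp_rot: [1.507, 0.985, -1.509]
force: [-0.7, 0.3, 0.3]
width: 1.001
t 2.5 p [448.1   3.6 150.8] jaw -0.415 xaxis [-1.4e-03  2.0e-04 -1.0e+00] w 1.001 F [-0.7  0.3  0.3] M [ 0.002 -0.021  0.026] q [-0.11 -0.24  1.99  0.    1.39  0.31]
62.0771226579358 314.916129195014 202.84981563711145 [-0.04431439  0.          0.          0.          0.        ] [[0.915, -0.386, -0.116, 478.224], [-0.402, -0.877, -0.262, 70.613], [-0.001, 0.286, -0.958, 293.824], [0.0, 0.0, 0.0, 1.0]]
```

View pics/w1.png

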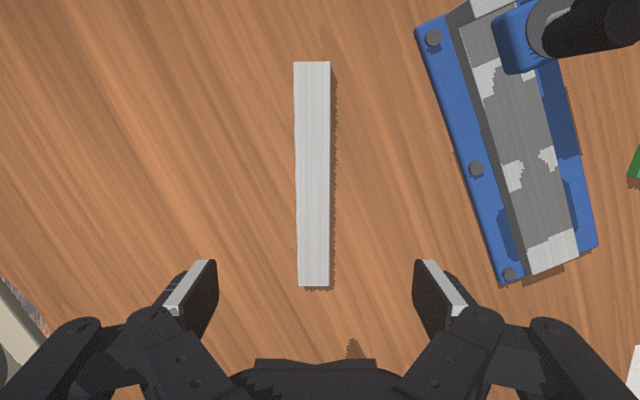

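The wrist view shows the bar with corners at (293,62), (330,62), (329,286) and (299,286). The fixture is to its right; its plate corner is near (500,286) and the bed end runs from (530,276) to (579,259).

```bash
python3 - <<'E'
from geo import *
W=load('w1')
b=[onplane(W,u,12) for u in [(293,62),(330.5,62),(329,286),(299,286.5)]]
for x in b: print(x.round(1))
b=np.array(b);c=b.mean(0);d=(b[0]+b[1]-b[2]-b[3])/2; print(c.round(1),np.hypot(*d[:2]),'yaw',np.arctan2(-d[0],d[1]), np.linalg.norm(b[0]-b[1]),np.linalg.norm(b[2]-b[3]))
print('plate')
for u in [(501,286),(598,245),(415,32)]: print(onplane(W,u,12).round(1))
print('bed end')
for u in [(530,276),(579,258)]: print(onplane(W,u,30).round(1))
E
```

```text
[475.2 107.1  12. ]
[502.3  95.2  12. ]
[423.1 -88.   12. ]
[396.5 -76.9  12. ]
[449.3   9.4  12. ] 199.8521956832282 yaw -0.40609513942212105 29.676362589259114 28.794522186938355
plate
[ 576.2 -156.7   12. ]
[ 674.7 -153.5   12. ]
[571.3  89.3  12. ]
bed end
[ 597.2 -143.3   30. ]
[ 643.3 -144.6   30. ]
```

```bash
python3 mv.py 449.3 9.4 3 -0.406
```

```text
t 2.55 p [448.6   3.6 151.5] jaw -0.415 xaxis [-2.e-04  0.e+00 -1.e+00] w 1.002 F [ 0.2 -0.7 -0.4] M [ 0.019 -0.012  0.011] q [-0.11 -0.24  1.99  0.    1.39  0.31]
jaw -0.406 travel(cur frame) [148.5  -1.7  -5.6] rotvec [-0.009  0.     0.   ] travel in target frame [148.5  -1.7  -5.6]
jaw 2.736 travel(cur frame) [148.5  -1.7  -5.6] rotvec [ 3.133  0.    -0.   ] travel in target frame [148.5   1.7   5.6]
```

```bash
python3 -m jog '[{"angular":[-0.009,0,0],"travel":[25,-1.7,-5.6],"grip":1},{"angular":[0,0,0],"travel":[30,0,0],"grip":0.8},{"angular":[0,0,0],"travel":[30,0,0],"grip":0.7},{"angular":[0,0,0],"travel":[25,0,0],"grip":0.6},{"angular":[0,0,0],"travel":[20,0,0],"grip":0.6},{"angular":[0,0,0],"travel":[12,0,0],"grip":0.6},{"angular":[0,0,0],"travel":[5,0,0],"grip":0.6},{"angular":[0,0,0],"travel":[0,0,0],"grip":0.6}]' 60; python3 look.py wrist w2; python3 mv.py 449.3 9.4 2.5 -0.406
```

```text
time_s: 3.35
position: [449.5, 9.3, 4.5]
tcp_rot: [1.499, 0.991, -1.5]
force: [0.5, -0.4, 0.4]
width: 0.598
62.0771226579358 314.916129195014 202.84981563711145 [-0.04431439  0.          0.          0.          0.        ] [[0.92, -0.375, -0.111, 478.647], [-0.392, -0.882, -0.263, 76.71], [0.001, 0.286, -0.958, 147.529], [0.0, 0.0, 0.0, 1.0]]
t 3.4 p [450.1   9.3   5.1] jaw -0.403 xaxis [ 1.e-03 -1.e-04 -1.e+00] w 0.598 F [-0.4  0.2  0. ] M [0.023 0.03  0.014] q [-0.09 -0.03  2.1   0.    1.07  0.31]
jaw -0.406 travel(cur frame) [ 2.6 -0.7  0.2] rotvec [ 0.003 -0.    -0.001] travel in target frame [ 2.6 -0.7  0.2]
jaw 2.736 travel(cur frame) [ 2.6 -0.7  0.2] rotvec [-3.138e+00  2.000e-03 -1.000e-03] travel in target frame [ 2.6  0.7 -0.2]
```

View pics/w2.png

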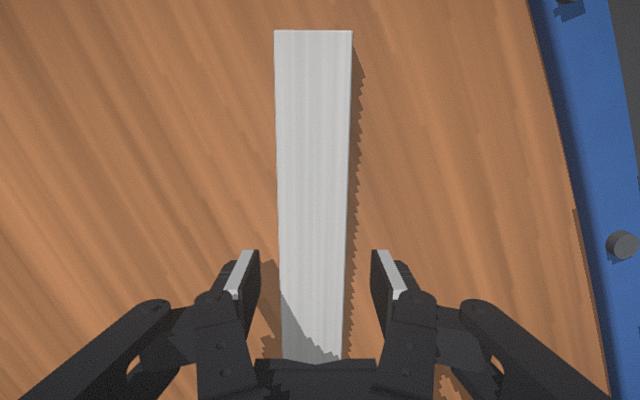

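The bar is centred between the pads, at columns 281–346 between the fingers at 259 and 371. I'll close here.

```bash
python3 -m jog '[{"angular":[0,0,0],"travel":[1,0,0],"grip":0.3},{"angular":[0,0,0],"travel":[0,0,0],"grip":0.1},{"angular":[0,0,0],"travel":[0,0,0],"grip":0.1},{"angular":[0,0,0],"travel":[0,0,0],"grip":0.1},{"angular":[0,0,0],"travel":[0,0,0],"grip":0.1},{"angular":[0,0,0],"travel":[0,0,0],"grip":0.1},{"angular":[0,0,0],"travel":[-10,0,0],"grip":0.1},{"angular":[0,0,0],"travel":[-10,0,0],"grip":0.1}]' 80;  python3 mv.py
```

```text
time_s: 4.2
position: [448.7, 9.5, 23.6]
tcp_rot: [1.498, 0.992, -1.5]
force: [0.7, 0.0, -4.7]
width: 0.319
t 4.2 p [448.7   9.5  23.6] jaw -0.402 xaxis [-1.2e-03  1.0e-04 -1.0e+00] w 0.319 F [ 0.7  0.  -4.7] M [-0.011  0.027  0.027] q [-0.09 -0.07  2.09 -0.    1.12  0.31]
```

```bash
python3 -m jog '[{"angular":[0,0,0],"travel":[-20,0,0],"grip":0.1},{"angular":[0,0,0],"travel":[-25,0,0],"grip":0.1},{"angular":[-0.07,0,0],"travel":[-25,0,0],"grip":0.1},{"angular":[-0.07,0,0],"travel":[-20,0,0],"grip":0.1},{"angular":[-0.07,0,0],"travel":[-5,0,0],"grip":0.1},{"angular":[-0.07,0,0],"travel":[0,0,0],"grip":0.1},{"angular":[-0.07,0,0],"travel":[0,0,0],"grip":0.1},{"angular":[-0.07,0,0],"travel":[0,0,0],"grip":0.1}]';  python3 mv.py 622.5 -102 110 0.022
```

```text
time_s: 5.0
position: [449.2, 9.4, 119.0]
tcp_rot: [1.194, 1.219, -1.194]
force: [0.3, 0.2, -6.9]
width: 0.317
t 5.0 p [449.2   9.4 119. ] jaw 0.021 xaxis [ 5.e-04 -1.e-04 -1.e+00] w 0.317 F [ 0.3  0.2 -6.9] M [-0.003 -0.007  0.001] q [-0.09 -0.2   2.02 -0.    1.32 -0.11]
jaw 0.022 travel(cur frame) [  9.1 170.9 115. ] rotvec [-0.001  0.    -0.   ] travel in target frame [  9.  170.8 115.2]
jaw 3.164 travel(cur frame) [  9.1 170.9 115. ] rotvec [ 3.14e+00 -1.00e-03 -0.00e+00] travel in target frame [   9.  -170.8 -115.2]
```

```bash
python3 -m jog '[{"angular":[0,0,0],"travel":[0,15,30],"grip":0.1},{"angular":[0,0,0],"travel":[0,25,30],"grip":0.1},{"angular":[0,0,0],"travel":[0,30,30],"grip":0.1},{"angular":[0,0,0],"travel":[0,30,25],"grip":0.1},{"angular":[0,0,0],"travel":[4,30,0],"grip":0.1},{"angular":[0,0,0],"travel":[5,25,0],"grip":0.1},{"angular":[0,0,0],"travel":[0,16,0],"grip":0.1},{"angular":[0,0,0],"travel":[0,0,0],"grip":0.1}]';  python3 mv.py 622.5 -102 110 0.022; python3 look.py wrist w3;python3 look.py side side3
```

```text
time_s: 5.8
position: [623.7, -102.5, 109.3]
tcp_rot: [1.196, 1.218, -1.195]
force: [-0.4, 0.9, -6.2]
width: 0.318
t 5.8 p [ 623.7 -102.5  109.3] jaw 0.018 xaxis [ 4.e-04  1.e-04 -1.e+00] w 0.318 F [-0.4  0.9 -6.2] M [0.09  0.003 0.023] q [-0.24  0.3   1.52  0.    1.32 -0.26]
jaw 0.022 travel(cur frame) [-0.7 -1.2 -0.5] rotvec [-0.004 -0.    -0.   ] travel in target frame [-0.7 -1.2 -0.5]
jaw 3.164 travel(cur frame) [-0.7 -1.2 -0.5] rotvec [ 3.138e+00 -1.000e-03  0.000e+00] travel in target frame [-0.7  1.2  0.5]
62.0771226579358 314.916129195014 202.84981563711145 [-0.04431439  0.          0.          0.          0.        ] [[1.0, 0.018, 0.007, 622.882], [0.019, -0.958, -0.286, -29.347], [0.001, 0.286, -0.958, 252.411], [0.0, 0.0, 0.0, 1.0]]
48.30193375068618 328.7685094498621 199.34589686644037 [0.00875252 0.         0.         0.         0.        ] [[-0.775, -0.388, 0.498, -158.019], [-0.631, 0.445, -0.635, 818.427], [0.025, -0.807, -0.59, 915.471], [0.0, 0.0, 0.0, 1.0]]
```

View pics/w3.png

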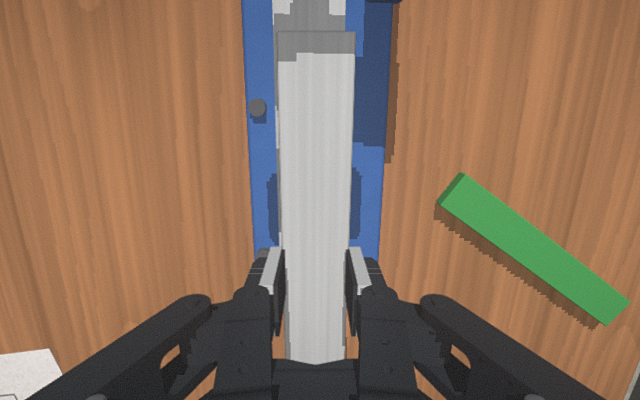

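View pics/side3.png

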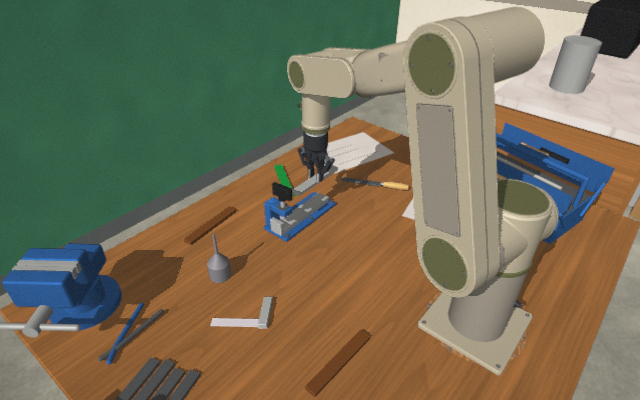

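The bar is held straight, pointing up the image with its end near row 32. The plate edges are at about 244/391 (row 20) and 253/379 (row 240). I'll measure the plate and bed precisely.

```bash
python3 - <<'E'
from geo import *
W=load('w3'); a=W['img'][0:270,225:415,::-1]; cv2.imwrite('pics/w3c.png',cv2.resize(a[:130],None,fx=4,fy=4,interpolation=cv2.INTER_CUBIC))
E
```

```text
(no output)
```

View pics/w3c.png

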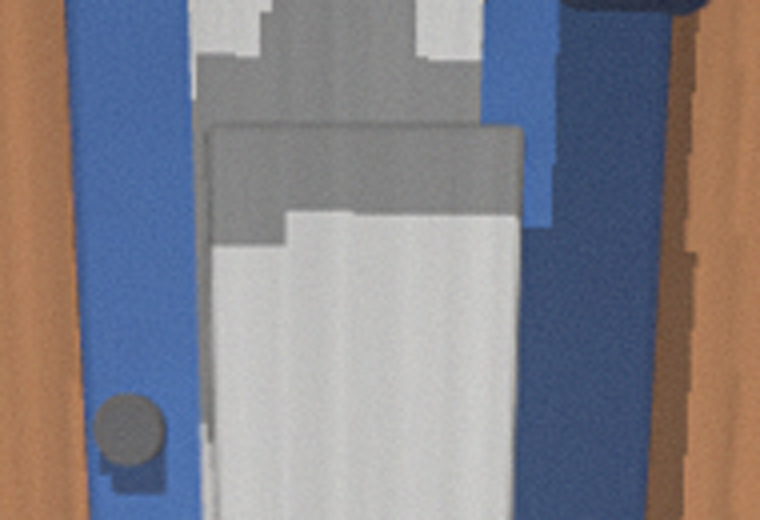

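```bash
python3 - <<'E'
from geo import *
W=load('w3'); f=lambda u,z:onplane(W,crop(u,225,0,4),z)
for a,b,z in [((192,60),(481,60),30),((70,60),(668,60),12),((88,500),(646,500),12),((210,127),(523,127),118),((214,300),(518,300),118)]:
    A,B=f(a,z),f(b,z); print(A.round(1),B.round(1),((A+B)/2).round(1),np.linalg.norm(A-B).round(1))
z=lambda h:[f((x,127),h) for x in (210,523)]
for h in (114,116,118,120):
    A,B=z(h);print(h,np.linalg.norm(A-B))
E
python3 mv.py
```

```text
[596.6  22.7  30. ] [640.3  23.5  30. ] [618.4  23.1  30. ] 43.7
[574.4  26.7  12. ] [672.4  28.6  12. ] [623.4  27.7  12. ] 98.0
[575.1 -44.2  12. ] [673.9 -42.3  12. ] [624.5 -43.2  12. ] 98.8
[608.6  -3.5 118. ] [637.5  -3.  118. ] [623.1  -3.3 118. ] 28.9
[608.8 -18.7 118. ] [637.8 -18.2 118. ] [623.3 -18.5 118. ] 29.0
114 29.80022326843205
116 29.369618662254318
118 28.939014056076587
120 28.50840944989886
t 5.9 p [ 621.9 -102.4  109.2] jaw 0.018 xaxis [-1.e-03  2.e-04 -1.e+00] w 0.318 F [-0.7  0.2 -6.5] M [-0.025  0.041 -0.015] q [-0.24  0.3   1.53 -0.    1.32 -0.26]
```

```bash
python3 -m jog '[{"angular":[0,0,0],"travel":[10,-2,0],"grip":0.1},{"angular":[0,0,0],"travel":[15,-2.5,0],"grip":0.1},{"angular":[0,0,0],"travel":[20,0,0],"grip":0.1},{"angular":[0,0,0],"travel":[15,0,0],"grip":0.1},{"angular":[0,0,0],"travel":[8,0,0],"grip":0.1},{"angular":[0,0,0],"travel":[3,0,0],"grip":0.1},{"angular":[0,0,0],"travel":[1,0,0],"grip":0.1},{"angular":[0,0,0],"travel":[0,0,0],"grip":0.1}]';  python3 mv.py; python3 look.py wrist w4;python3 - <<'E'
import cv2
a=cv2.imread('pics/w4.png')[0:180,220:420]
cv2.imwrite('pics/w4c.png',cv2.resize(a,None,fx=3.3,fy=3.3,interpolation=cv2.INTER_CUBIC))
E
```

```text
time_s: 6.7
position: [618.5, -102.7, 38.0]
tcp_rot: [1.196, 1.217, -1.195]
force: [-0.2, -0.3, -6.2]
width: 0.318
t 6.7 p [ 618.5 -102.7   38. ] jaw 0.018 xaxis [ 1.2e-03 -3.0e-04 -1.0e+00] w 0.318 F [-0.2 -0.3 -6.2] M [ 0.001 -0.004 -0.02 ] q [-0.25  0.37  1.58  0.    1.19 -0.26]
62.0771226579358 314.916129195014 202.84981563711145 [-0.04431439  0.          0.          0.          0.        ] [[1.0, 0.017, 0.007, 617.582], [0.019, -0.958, -0.286, -29.545], [0.002, 0.286, -0.958, 181.037], [0.0, 0.0, 0.0, 1.0]]
```

View pics/w4c.png

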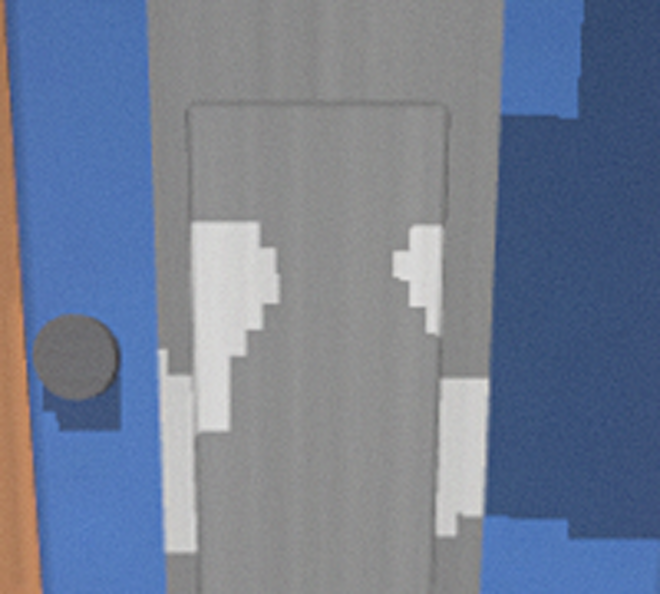

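The bar's forward end is centred on the bed to within about 1 mm (bed columns 150–501, bar 188–447 at row 105). Going all the way in with this grip would carry the wrist camera over the knob. So I'll set the bar down here and regrip it nearer its rear end.

```bash
python3 -m jog '[{"angular":[0,0,0],"travel":[2,0.9,0],"grip":0.1},{"angular":[0,0,0],"travel":[1,0,0],"grip":0.1},{"angular":[0,0,0],"travel":[0.5,0,0],"grip":0.1},{"angular":[0,0,0],"travel":[0,0,0],"grip":0.1},{"angular":[0,0,0],"travel":[0,0,0],"grip":0.1},{"angular":[0,0,0],"travel":[0,0,0],"grip":0.1},{"angular":[0,0,0],"travel":[0,0,0],"grip":0.1},{"angular":[0,0,0],"travel":[0,0,0],"grip":0.1}]';  python3 mv.py
```

```text
time_s: 7.55
position: [619.4, -102.7, 34.8]
tcp_rot: [1.196, 1.217, -1.195]
force: [-3.1, 1.5, 5.7]
width: 0.322
t 7.55 p [ 619.4 -102.7   34.8] jaw 0.018 xaxis [ 1.3e-03 -3.0e-04 -1.0e+00] w 0.322 F [-3.1  1.5  5.7] M [ 0.179  0.565 -0.035] q [-0.25  0.37  1.58  0.    1.19 -0.26]
```

```bash
python3 -m jog '[{"angular":[0,0,0],"travel":[-0.7,0,0],"grip":0.55},{"angular":[0,0,0],"travel":[0,0,0],"grip":0.55},{"angular":[0,0,0],"travel":[0,0,0],"grip":0.55},{"angular":[0,0,0],"travel":[0,0,10],"grip":0.55},{"angular":[0,0,0],"travel":[0,0,20],"grip":0.55},{"angular":[0,0,0],"travel":[0,0,20],"grip":0.55},{"angular":[0,0,0],"travel":[0,0,15],"grip":0.55},{"angular":[0,0,0],"travel":[0,0,0],"grip":0.55}]';  python3 mv.py; python3 look.py wrist w5
```

```text
time_s: 8.35
position: [619.9, -170.5, 34.6]
tcp_rot: [1.198, 1.216, -1.198]
force: [0.2, -0.4, 0.5]
width: 0.551
t 8.35 p [ 619.9 -170.5   34.6] jaw 0.015 xaxis [ 4.e-04 -7.e-04 -1.e+00] w 0.551 F [ 0.2 -0.4  0.5] M [ 0.036  0.    -0.022] q [-0.35  0.41  1.53 -0.    1.2  -0.36]
62.0771226579358 314.916129195014 202.84981563711145 [-0.04431439  0.          0.          0.          0.        ] [[1.0, 0.015, 0.006, 619.308], [0.016, -0.958, -0.287, -97.171], [0.001, 0.287, -0.958, 177.584], [0.0, 0.0, 0.0, 1.0]]
```

View pics/w5.png

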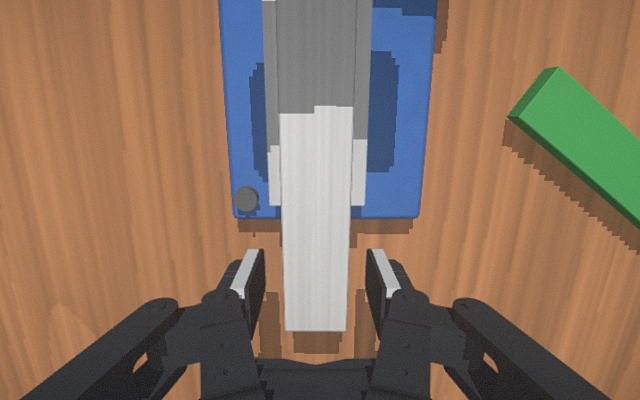

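The bar is lying on the bed, centred: bar columns 281–352 and bed 269–366 at row 150. Its rear end, at row 331, is within the jaws. I'll grip there and slide it forward.

```bash
python3 -m jog '[{"angular":[0,0,0],"travel":[0,0,0],"grip":0.1},{"angular":[0,0,0],"travel":[0,0,0],"grip":0.1},{"angular":[0,0,0],"travel":[0,0,0],"grip":0.1},{"angular":[0,0,0],"travel":[0,0,-10],"grip":0.1},{"angular":[0,0,0],"travel":[0,0,-12],"grip":0.1},{"angular":[0,0,0],"travel":[0,0,-12],"grip":0.1},{"angular":[0,0,0],"travel":[0,0,-8],"grip":0.1},{"angular":[0,0,0],"travel":[0,0,0],"grip":0.1}]' 50;  python3 mv.py; python3 look.py wrist w6; python3 look.py side s6
```

```text
time_s: 9.2
position: [619.3, -123.2, 34.7]
tcp_rot: [1.196, 1.22, -1.194]
force: [-0.4, 6.3, 2.5]
width: 0.327
t 9.2 p [ 619.3 -123.2   34.7] jaw 0.02 xaxis [ 0.      0.0016 -1.    ] w 0.327 F [-0.4  6.3  2.5] M [ 0.957 -0.023 -0.042] q [-0.28  0.38  1.57  0.    1.19 -0.3 ]
62.0771226579358 314.916129195014 202.84981563711145 [-0.04431439  0.          0.          0.          0.        ] [[1.0, 0.019, 0.007, 618.445], [0.02, -0.958, -0.284, -50.267], [0.001, 0.284, -0.959, 177.794], [0.0, 0.0, 0.0, 1.0]]
48.30193375068618 328.7685094498621 199.34589686644037 [0.00875252 0.         0.         0.         0.        ] [[-0.775, -0.388, 0.498, -158.019], [-0.631, 0.445, -0.635, 818.427], [0.025, -0.807, -0.59, 915.471], [0.0, 0.0, 0.0, 1.0]]
```

View pics/w6.png

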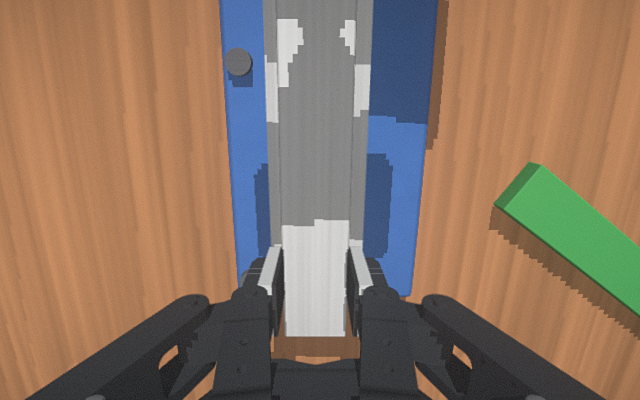

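```bash
python3 - <<'E'
import cv2
a=cv2.imread('pics/s6.png')[165:255,250:350]
cv2.imwrite('pics/s6c.png',cv2.resize(a,None,fx=6.5,fy=6.5,interpolation=cv2.INTER_CUBIC))
E
python3 mv.py
```

```text
t 9.3 p [ 619.3 -123.4   34.6] jaw 0.019 xaxis [-1.0e-04  2.5e-03 -1.0e+00] w 0.331 F [-0.2  6.   3.9] M [ 1.014  0.    -0.002] q [-0.28  0.38  1.57  0.    1.19 -0.3 ]
```

View pics/s6c.png

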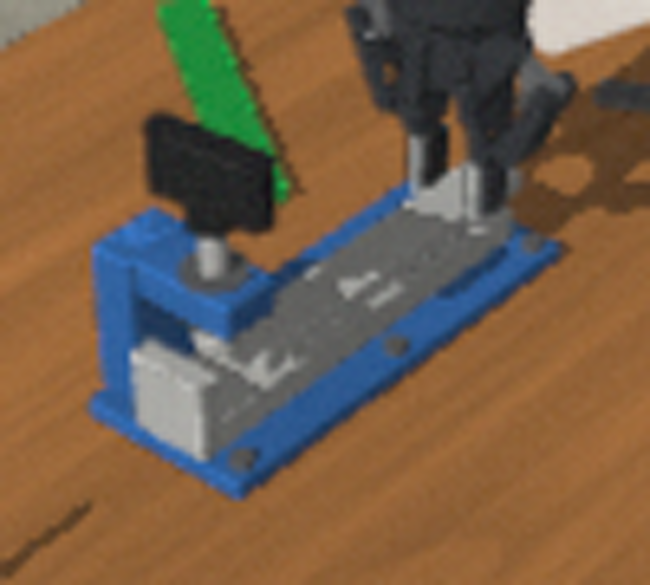

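```bash
python3 -m jog '[{"angular":[0,0,0],"travel":[0,0,-3],"grip":0.1},{"angular":[0,0,0],"travel":[0,0,-4],"grip":0.1},{"angular":[0,0,0],"travel":[0,0,-4],"grip":0.1},{"angular":[0,0,0],"travel":[0,0,-4],"grip":0.1},{"angular":[0,0,0],"travel":[0,0,-4],"grip":0.1},{"angular":[0,0,0],"travel":[0,0,-4],"grip":0.1},{"angular":[0,0,0],"travel":[0,0,-3],"grip":0.1},{"angular":[0,0,0],"travel":[0,0,0],"grip":0.1}]' 50;  python3 mv.py
```

```text
time_s: 10.1
position: [618.8, -99.5, 34.7]
tcp_rot: [1.196, 1.217, -1.196]
force: [0.5, -2.0, 1.9]
width: 0.333
t 10.1 p [618.8 -99.5  34.7] jaw 0.018 xaxis [ 3.e-04 -1.e-04 -1.e+00] w 0.333 F [ 0.5 -2.   1.9] M [-0.47  -0.027  0.007] q [-0.24  0.37  1.58 -0.    1.19 -0.26]
```

```bash
python3 -m jog '[{"angular":[0,0,0],"travel":[0,0,-1],"grip":0.1},{"angular":[0,0,0],"travel":[0,0,-1],"grip":0.1},{"angular":[0,0,0],"travel":[0,0,-1],"grip":0.1},{"angular":[0,0,0],"travel":[0,0,-1],"grip":0.1},{"angular":[0,0,0],"travel":[0,0,-1],"grip":0.1},{"angular":[0,0,0],"travel":[0,0,0],"grip":0.1},{"angular":[0,0,0],"travel":[0,0,0],"grip":0.1},{"angular":[0,0,0],"travel":[0,0,0],"grip":0.1}]' 50;  python3 mv.py; python3 look.py wrist w7
```

```text
time_s: 10.9
position: [618.7, -94.9, 34.6]
tcp_rot: [1.196, 1.217, -1.196]
force: [-0.2, -5.3, 2.4]
width: 0.332
t 10.9 p [618.7 -94.9  34.6] jaw 0.018 xaxis [ 3.e-04 -4.e-04 -1.e+00] w 0.332 F [-0.2 -5.3  2.4] M [-0.841 -0.04   0.045] q [-0.23  0.37  1.58 -0.    1.19 -0.25]
62.0771226579358 314.916129195014 202.84981563711145 [-0.04431439  0.          0.          0.          0.        ] [[1.0, 0.017, 0.006, 617.991], [0.018, -0.958, -0.286, -21.739], [0.001, 0.286, -0.958, 177.652], [0.0, 0.0, 0.0, 1.0]]
```

View pics/w7.png

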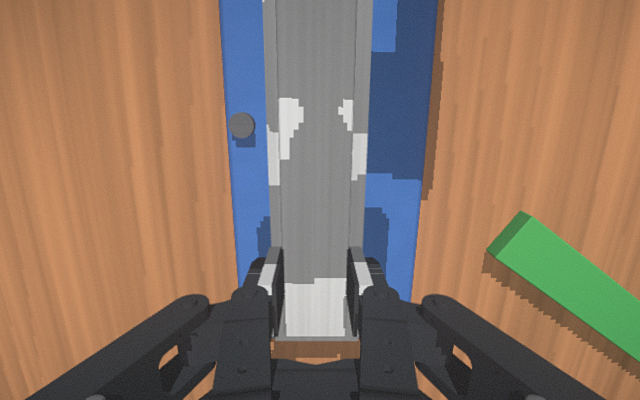

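```bash
python3 - <<'E'
from geo import *
W=load('w7')
print(onplane(W,(315,337),42),onplane(W,(345,341.5),30))
E
```

```text
[ 620.18655364 -130.65545372   42.        ] [ 636.47681332 -142.94498671   30.        ]
```

```bash
python3 -m jog '[{"angular":[0,0,0],"travel":[0,0,-1.5],"grip":0.1},{"angular":[0,0,0],"travel":[0,0,-1.5],"grip":0.1},{"angular":[0,0,0],"travel":[0,0,-1.5],"grip":0.1},{"angular":[0,0,0],"travel":[0,0,-1],"grip":0.1},{"angular":[0,0,0],"travel":[0,0,-1],"grip":0.1},{"angular":[0,0,0],"travel":[0,0,-0.5],"grip":0.1},{"angular":[0,0,0],"travel":[0,0,0],"grip":0.1},{"angular":[0,0,0],"travel":[0,0,0],"grip":0.1}]' 50;  python3 mv.py
```

```text
time_s: 11.75
position: [618.6, -87.9, 34.7]
tcp_rot: [1.196, 1.217, -1.196]
force: [0.7, -5.0, 3.1]
width: 0.331
t 11.75 p [618.6 -87.9  34.7] jaw 0.018 xaxis [ 3.e-04 -3.e-04 -1.e+00] w 0.331 F [ 0.7 -5.   3.1] M [-0.815 -0.083  0.069] q [-0.22  0.37  1.59 -0.    1.19 -0.24]
```

```bash
python3 -m jog '[{"angular":[0,0,0],"travel":[0,0,-0.5],"grip":0.1},{"angular":[0,0,0],"travel":[0,0,-0.5],"grip":0.1},{"angular":[0,0,0],"travel":[0,0,-0.5],"grip":0.1},{"angular":[0,0,0],"travel":[0,0,-0.5],"grip":0.1},{"angular":[0,0,0],"travel":[0,0,0],"grip":0.1},{"angular":[0,0,0],"travel":[0,0,0],"grip":0.1},{"angular":[0,0,0],"travel":[0,0,0],"grip":0.1},{"angular":[0,0,0],"travel":[0,0,0],"grip":0.1}]' 50;  python3 mv.py
```

```text
time_s: 12.55
position: [618.6, -85.9, 34.7]
tcp_rot: [1.196, 1.217, -1.196]
force: [-1.1, -5.3, 2.3]
width: 0.331
t 12.55 p [618.6 -85.9  34.7] jaw 0.018 xaxis [ 3.e-04 -4.e-04 -1.e+00] w 0.331 F [-1.1 -5.3  2.3] M [-0.854  0.015  0.   ] q [-0.22  0.36  1.59 -0.    1.19 -0.24]
```

```bash
python3 -m jog '[{"angular":[0,0,0],"travel":[0,0,-0.5],"grip":0.1},{"angular":[0,0,0],"travel":[0,0,-0.5],"grip":0.1},{"angular":[0,0,0],"travel":[0,0,-0.5],"grip":0.1},{"angular":[0,0,0],"travel":[0,0,-0.5],"grip":0.1},{"angular":[0,0,0],"travel":[0,0,0],"grip":0.1},{"angular":[0,0,0],"travel":[0,0,0],"grip":0.1},{"angular":[0,0,0],"travel":[0,0,0],"grip":0.1},{"angular":[0,0,0],"travel":[0,0,0],"grip":0.1}]' 50;  python3 mv.py;python3 look.py wrist w8; python3 - <<'E'
import cv2
a=cv2.imread('pics/w8.png')[280:370,250:380]
cv2.imwrite('pics/w8c.png',cv2.resize(a,None,fx=5,fy=5,interpolation=cv2.INTER_CUBIC))
E
```

```text
time_s: 13.35
position: [618.6, -85.7, 34.7]
tcp_rot: [1.195, 1.215, -1.197]
force: [1.0, -12.4, 1.4]
width: 0.329
t 13.35 p [618.6 -85.7  34.7] jaw 0.017 xaxis [ 5.0e-04 -2.7e-03 -1.0e+00] w 0.329 F [  1.  -12.4   1.4] M [-2.06  -0.077  0.016] q [-0.22  0.36  1.59 -0.    1.19 -0.23]
62.0771226579358 314.916129195014 202.84981563711145 [-0.04431439  0.          0.          0.          0.        ] [[1.0, 0.017, 0.006, 617.83], [0.018, -0.957, -0.289, -12.152], [0.001, 0.289, -0.957, 177.488], [0.0, 0.0, 0.0, 1.0]]
```

View pics/w8c.png

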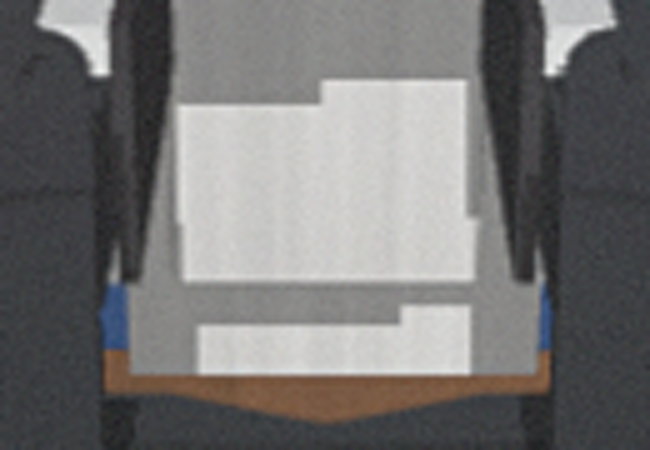

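```bash
python3 - <<'E'
from geo import *
W=load('w8');f=lambda u,z:onplane(W,crop(u,250,280,5),z).round(1)
print(f((184,282),42),f((474,282),42),f((130,375),30),f((537,375),30))
E
```

```text
[ 606.  -121.1   42. ] [ 634.4 -120.7   42. ] [ 599.  -143.1   30. ] [ 643.3 -142.4   30. ]
```

Contact with the stop is confirmed. Force rose to 12 N, motion stopped, and the bar's rear end is 22 mm inside the bed end where 21 mm is expected. I'll release and rise.

```bash
python3 -m jog '[{"angular":[0,0,0],"travel":[0,0,0],"grip":0.6},{"angular":[0,0,0],"travel":[0,0,0],"grip":0.6},{"angular":[0,0,0],"travel":[0,0,0],"grip":0.6},{"angular":[0,0,0],"travel":[-20,0,0],"grip":0.6},{"angular":[0,0,0],"travel":[-40,0,0],"grip":0.6},{"angular":[0,0,0],"travel":[-45,0,0],"grip":0.8},{"angular":[0,0,0],"travel":[-45,0,0],"grip":1},{"angular":[0,0,0],"travel":[-45,0,0],"grip":1}]' 50
python3 -m jog '[{"angular":[0,0,0],"travel":[0,0,-20],"grip":1},{"angular":[0,0,0],"travel":[0,0,-30],"grip":1},{"angular":[0,0,0],"travel":[0,0,-30],"grip":1},{"angular":[0,0,0],"travel":[0,0,-10],"grip":1},{"angular":[0,0,0],"travel":[0,0,0],"grip":1},{"angular":[0,0,0],"travel":[0,0,0],"grip":1},{"angular":[0,0,0],"travel":[0,0,0],"grip":1},{"angular":[0,0,0],"travel":[0,0,0],"grip":1}]'
python3 mv.py; python3 look.py wrist w9
```

```text
time_s: 14.2
position: [618.0, -82.8, 231.0]
tcp_rot: [1.196, 1.219, -1.195]
force: [1.1, -0.4, -0.2]
width: 1.0
time_s: 15.0
position: [616.8, 5.3, 229.4]
tcp_rot: [1.197, 1.217, -1.197]
force: [0.8, -0.7, 0.9]
width: 1.002
t 15.0 p [616.8   5.3 229.4] jaw 0.017 xaxis [-2.e-04 -2.e-04 -1.e+00] w 1.002 F [ 0.8 -0.7  0.9] M [ 0.028 -0.017  0.007] q [-0.07  0.18  1.44 -0.    1.52 -0.09]
62.0771226579358 314.916129195014 202.84981563711145 [-0.04431439  0.          0.          0.          0.        ] [[1.0, 0.016, 0.006, 616.218], [0.017, -0.958, -0.286, 78.475], [0.001, 0.286, -0.958, 372.394], [0.0, 0.0, 0.0, 1.0]]
```

View pics/w9.png

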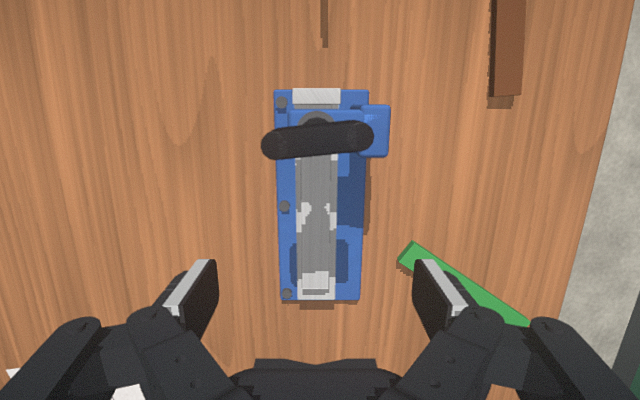

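The wrist view shows the wing from about (262,147) to (373,135), slightly rotated, with the stop at rows 88–107. I'll enlarge it.

```bash
python3 - <<'E'
import cv2
a=cv2.imread('pics/w9.png')[80:180,250:400]
cv2.imwrite('pics/w9c.png',cv2.resize(cv2.convertScaleAbs(a,alpha=1.5,beta=20),None,fx=5,fy=5,interpolation=cv2.INTER_CUBIC))
E
```

```text
(no output)
```

View pics/w9c.png

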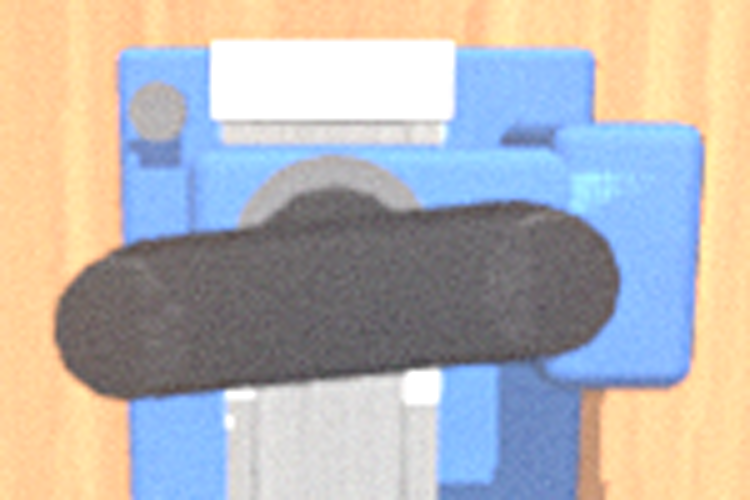

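```bash
python3 - <<'E'
from geo import *
W=load('w9');f=lambda u,z:onplane(W,crop(u,250,80,5),z)
for z in (165,168,172):
    A,B=f((130,397),z),f((560,355),z);d=B-A;yaw=np.arctan2(d[1],d[0])
    L,R=f((55,325),z),f((620,280),z); n=np.array([-np.sin(yaw),np.cos(yaw),0]);t=np.array([np.cos(yaw),np.sin(yaw),0])
    m=(L+R)/2; e=(A+B)/2; c=m+n*((e+9*n-m)@n)
    print(z,yaw.round(3),(R-L)@t,c.round(1))
for u,z in [((210,40),57),((455,40),57),((222,122),42),((445,122),42),((118,50),12),((595,50),12)]: print(f(u,z).round(1))
print(f((330,185),94))
E
```

```text
165 0.115 70.05196279605853 [618.   56.9 165. ]
168 0.115 69.03864668477686 [617.9  57.3 168. ]
172 0.115 67.68755853640143 [617.9  57.9 172. ]
[595.2  92.4  57. ]
[639.3  93.2  57. ]
[596.4  78.1  42. ]
[639.1  78.9  42. ]
[573.1  92.2  12. ]
[671.7  93.9  12. ]
[617.13007097  68.58853449  94.        ]
```

```bash
python3 mv.py 618 56 215 1.686; python3 -m jog '[{"angular":[0,0,0],"travel":[0,0.5,-26],"grip":1},{"angular":[0,0,0],"travel":[0,0.5,-24.5],"grip":1},{"angular":[-0.139,0,0],"travel":[0,0,0],"grip":1},{"angular":[-0.139,0,0],"travel":[0,0,0],"grip":1},{"angular":[-0.139,0,0],"travel":[0,0,0],"grip":1},{"angular":[-0.139,0,0],"travel":[0,0,0],"grip":1},{"angular":[-0.139,0,0],"travel":[0,0,0],"grip":1},{"angular":[-0.139,0,0],"travel":[0,0,0],"grip":1}]'
python3 -m jog '[{"angular":[-0.139,0,0],"travel":[0,0,0],"grip":1},{"angular":[-0.139,0,0],"travel":[0,0,0],"grip":1},{"angular":[-0.139,0,0],"travel":[0,0,0],"grip":1},{"angular":[-0.139,0,0],"travel":[0,0,0],"grip":1},{"angular":[-0.139,0,0],"travel":[0,0,0],"grip":1},{"angular":[-0.139,0,0],"travel":[0,0,0],"grip":1},{"angular":[0,0,0],"travel":[0,0,0],"grip":1},{"angular":[0,0,0],"travel":[0,0,0],"grip":1}]'
python3 mv.py 618 56 141 1.686;  python3 look.py wrist w10
```

```text
t 15.05 p [616.8   5.4 229.4] jaw 0.017 xaxis [-2.e-04 -1.e-04 -1.e+00] w 1.002 F [-1.4 -0.4  0.4] M [-0.009 -0.026 -0.001] q [-0.07  0.18  1.44 -0.    1.52 -0.09]
jaw 1.686 travel(cur frame) [ 14.4   2.  -50.6] rotvec [-1.669 -0.     0.   ] travel in target frame [14.4 50.1  7. ]
jaw 4.828 travel(cur frame) [ 14.4   2.  -50.6] rotvec [1.472 0.    0.   ] travel in target frame [ 14.4 -50.1  -7. ]
time_s: 15.85
position: [617.0, 56.3, 229.5]
tcp_rot: [0.558, 1.498, -0.559]
force: [-0.3, -0.2, 0.5]
width: 0.998
time_s: 16.65
position: [616.9, 56.5, 229.5]
tcp_rot: [-0.087, 1.569, 0.087]
force: [-0.0, -0.5, 0.4]
width: 1.001
t 16.65 p [616.9  56.5 229.5] jaw 1.681 xaxis [-0. -0. -1.] w 1.001 F [-0.  -0.5  0.4] M [-0.015 -0.05  -0.042] q [ 0.01  0.18  1.43 -0.    1.53 -1.67]
jaw 1.686 travel(cur frame) [88.5 -0.6  1. ] rotvec [-0.005 -0.     0.   ] travel in target frame [88.5 -0.6  1. ]
jaw 4.828 travel(cur frame) [88.5 -0.6  1. ] rotvec [3.137 0.    0.   ] travel in target frame [88.5  0.6 -1. ]
62.0771226579358 314.916129195014 202.84981563711145 [-0.04431439  0.          0.          0.          0.        ] [[-0.111, 0.952, 0.285, 545.216], [0.994, 0.106, 0.032, 48.877], [-0.0, 0.287, -0.958, 372.505], [0.0, 0.0, 0.0, 1.0]]
```

View pics/w10.png

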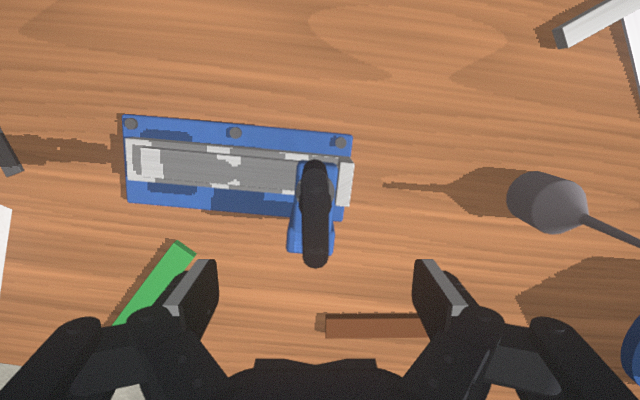

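```bash
python3 - <<'E'
from geo import *
W=load('w10')
for z in (162,165,168,172):
    a,b=onplane(W,(315.5,159),z),onplane(W,(315,268),z); l,r=onplane(W,(301,220),z),onplane(W,(330,220),z)
    print(z,np.linalg.norm(a-b).round(1),((a+b)/2).round(1),np.linalg.norm(l-r).round(1))
E
```

```text
162 77.0 [617.1  57.1 162. ] 19.5
165 75.9 [616.1  56.9 165. ] 19.2
168 74.8 [615.   56.8 168. ] 18.9
172 73.3 [613.7  56.7 172. ] 18.6
```

```bash
python3 -m jog '[{"angular":[0,0,0],"travel":[20,0.3,1],"grip":1},{"angular":[0,0,0],"travel":[25,0,0],"grip":0.8},{"angular":[0,0,0],"travel":[25,0,0],"grip":0.6},{"angular":[0,0,0],"travel":[13,0,0],"grip":0.5},{"angular":[0,0,0],"travel":[5,0,0],"grip":0.4},{"angular":[0,0,0],"travel":[0,0,0],"grip":0.4},{"angular":[0,0,0],"travel":[0,0,0],"grip":0.4},{"angular":[0,0,0],"travel":[0,0,0],"grip":0.4}]' 40
python3 mv.py 618 57 141 1.686;  python3 look.py wrist w11; python3 look.py side s11;  python3 - <<'E'
import cv2
a=cv2.imread('pics/s11.png')[140:260,230:350]
cv2.imwrite('pics/s11c.png',cv2.resize(a,None,fx=5,fy=5,interpolation=cv2.INTER_CUBIC))
E
```

```text
time_s: 17.5
position: [618.9, 57.3, 143.2]
tcp_rot: [-0.09, 1.566, 0.09]
force: [-0.2, 0.5, 0.1]
width: 0.402
t 17.5 p [618.9  57.3 143.2] jaw 1.686 xaxis [ 2.6e-03  1.0e-04 -1.0e+00] w 0.402 F [-0.2  0.5  0.1] M [ 0.042 -0.01   0.05 ] q [ 0.01  0.24  1.53  0.    1.37 -1.68]
jaw 1.686 travel(cur frame) [ 2.2 -0.2 -0.9] rotvec [-0.     0.003  0.   ] travel in target frame [ 2.2 -0.2 -0.9]
jaw 4.828 travel(cur frame) [ 2.2 -0.2 -0.9] rotvec [ 3.141  0.    -0.004] travel in target frame [2.2 0.2 0.9]
62.0771226579358 314.916129195014 202.84981563711145 [-0.04431439  0.          0.          0.          0.        ] [[-0.115, 0.951, 0.287, 546.81], [0.993, 0.11, 0.033, 49.403], [-0.0, 0.289, -0.957, 286.062], [0.0, 0.0, 0.0, 1.0]]
48.30193375068618 328.7685094498621 199.34589686644037 [0.00875252 0.         0.         0.         0.        ] [[-0.775, -0.388, 0.498, -158.019], [-0.631, 0.445, -0.635, 818.427], [0.025, -0.807, -0.59, 915.471], [0.0, 0.0, 0.0, 1.0]]
```

View pics/w11.png

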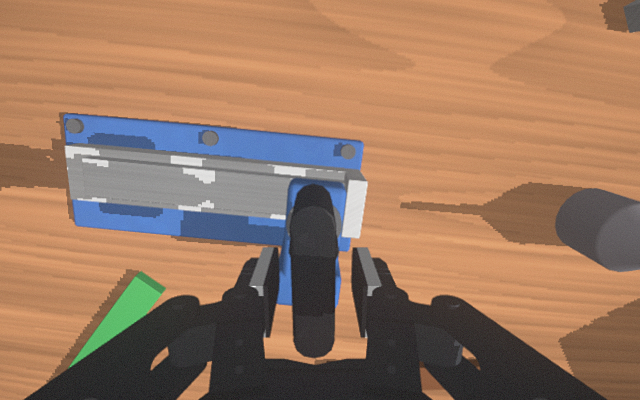

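View pics/s11c.png

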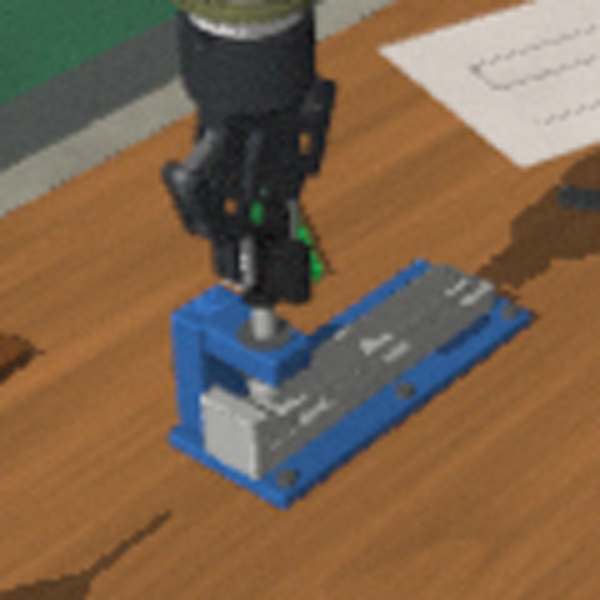

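The wing is centred between the pads (columns 293–337, fingers at 275 and 355), and the side view shows the fingers above the hub. I'll close on it.

```bash
python3 -m jog '[{"angular":[0,0,0],"travel":[1,0,-0.7],"grip":0.05},{"angular":[0,0,0],"travel":[0,0,0],"grip":0.05},{"angular":[0,0,0],"travel":[0,0,0],"grip":0.05},{"angular":[0,0,0],"travel":[0,0,0],"grip":0.05},{"angular":[0,0,0],"travel":[0,0,0],"grip":0.05},{"angular":[0,0,0],"travel":[0,0,0],"grip":0.05},{"angular":[0,0,0],"travel":[0,0,0],"grip":0.05},{"angular":[0,0,0],"travel":[0,0,0],"grip":0.05}]' 60
python3 mv.py
```

```text
time_s: 18.4
position: [617.7, 56.7, 141.3]
tcp_rot: [-0.091, 1.568, 0.09]
force: [-0.5, -4.1, 6.4]
width: 0.2
t 18.4 p [617.7  56.7 141.3] jaw 1.686 xaxis [ 1.4e-03 -8.0e-04 -1.0e+00] w 0.2 F [-0.5 -4.1  6.4] M [-0.703  0.135  0.102] q [ 0.01  0.24  1.53 -0.    1.37 -1.68]
```

```bash
python3 -m jog '[{"angular":[0.1,0,0],"travel":[0.3,-0.3,0],"grip":0.05},{"angular":[0.12,0,0],"travel":[0.36,0,0],"grip":0.05},{"angular":[0.12,0,0],"travel":[0.36,0,0],"grip":0.05},{"angular":[0.12,0,0],"travel":[0.36,0,0],"grip":0.05},{"angular":[0.12,0,0],"travel":[0.36,0,0],"grip":0.05},{"angular":[0.12,0,0],"travel":[0.36,0,0],"grip":0.05},{"angular":[0.1,0,0],"travel":[0.3,0,0],"grip":0.05},{"angular":[0,0,0],"travel":[0,0,0],"grip":0.05}]' 60
python3 mv.py; python3 look.py wrist w12
```

```text
time_s: 19.2
position: [617.6, 56.2, 138.9]
tcp_rot: [0.539, 1.501, -0.54]
force: [-1.3, -5.2, 5.9]
width: 0.199
t 19.2 p [617.6  56.2 138.9] jaw 0.882 xaxis [ 0.0011 -0.001  -1.    ] w 0.199 F [-1.3 -5.2  5.9] M [-0.78   0.138 -0.248] q [ 0.01  0.24  1.53 -0.    1.37 -0.87]
62.0771226579358 314.916129195014 202.84981563711145 [-0.04431439  0.          0.          0.          0.        ] [[0.635, 0.739, 0.223, 561.89], [0.772, -0.608, -0.183, 103.009], [0.0, 0.288, -0.958, 281.835], [0.0, 0.0, 0.0, 1.0]]
```

View pics/w12.png

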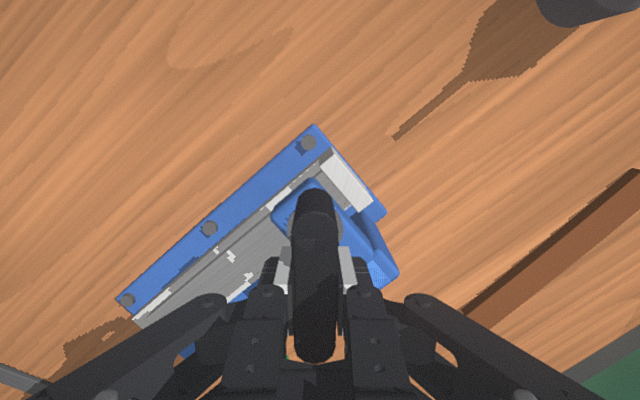

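```bash
python3 -m jog '[{"angular":[0.12,0,0],"travel":[0.36,0,0],"grip":0.05},{"angular":[0.12,0,0],"travel":[0.36,0,0],"grip":0.05},{"angular":[0.12,0,0],"travel":[0.36,0,0],"grip":0.05},{"angular":[0.12,0,0],"travel":[0.36,0,0],"grip":0.05},{"angular":[0.12,0,0],"travel":[0.36,0,0],"grip":0.05},{"angular":[0.12,0,0],"travel":[0.36,0,0],"grip":0.05},{"angular":[0.08,0,0],"travel":[0.24,0,0],"grip":0.05},{"angular":[0.05,0,0],"travel":[0.15,0,0],"grip":0.05}]' 60
python3 mv.py; python3 look.py scene c13; python3 look.py side s13;  python3 - <<'E'
import cv2
a=cv2.imread('pics/s13.png')[195:255,250:320]
cv2.imwrite('pics/s13c.png',cv2.resize(a,None,fx=8,fy=8,interpolation=cv2.INTER_CUBIC))
a=cv2.imread('pics/s0c.png')
E
```

```text
time_s: 20.05
position: [617.3, 55.9, 136.4]
tcp_rot: [1.184, 1.223, -1.186]
force: [-3.6, -6.7, 7.3]
width: 0.2
t 20.05 p [617.3  55.9 136.4] jaw 0.032 xaxis [ 3.0e-04 -1.5e-03 -1.0e+00] w 0.2 F [-3.6 -6.7  7.3] M [-1.028  0.51   0.173] q [ 0.01  0.24  1.54 -0.    1.36 -0.02]
55.700194661669606 317.957262931349 199.0553839266873 [0.01190192 0.         0.         0.         0.        ] [[-0.537, 0.497, -0.681, 1269.564], [0.843, 0.31, -0.439, 489.471], [-0.007, -0.811, -0.586, 790.875], [0.0, 0.0, 0.0, 1.0]]
48.30193375068618 328.7685094498621 199.34589686644037 [0.00875252 0.         0.         0.         0.        ] [[-0.775, -0.388, 0.498, -158.019], [-0.631, 0.445, -0.635, 818.427], [0.025, -0.807, -0.59, 915.471], [0.0, 0.0, 0.0, 1.0]]
```

View pics/s13c.png

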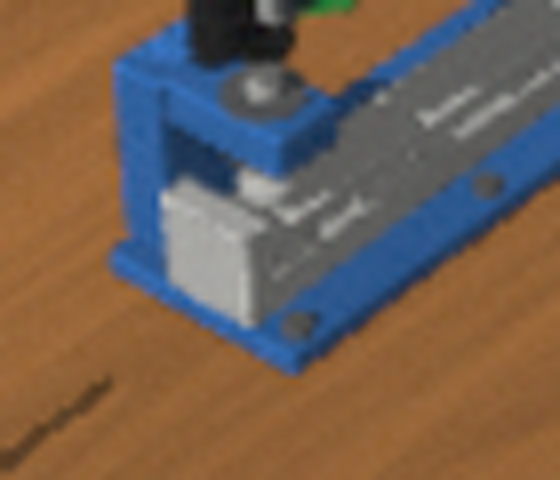

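Reading while still moving gives Mz ≈ 0.17 N m, which is free turning, so the sign is right. I'll continue at 0.4 rad per call. Even if contact comes right away, that adds only about 72 N.

```bash
python3 -m jog '[{"angular":[0.05,0,0],"travel":[0.15,-0.2,0.3],"grip":0.05},{"angular":[0.05,0,0],"travel":[0.15,0,0],"grip":0.05},{"angular":[0.05,0,0],"travel":[0.15,0,0],"grip":0.05},{"angular":[0.05,0,0],"travel":[0.15,0,0],"grip":0.05},{"angular":[0.05,0,0],"travel":[0.15,0,0],"grip":0.05},{"angular":[0.05,0,0],"travel":[0.15,0,0],"grip":0.05},{"angular":[0.05,0,0],"travel":[0.15,0,0],"grip":0.05},{"angular":[0.05,0,0],"travel":[0.15,0,0],"grip":0.05}]' 60
python3 mv.py
```

```text
time_s: 20.95
position: [617.0, 55.9, 135.1]
tcp_rot: [1.473, 1.012, -1.474]
force: [-3.9, -5.2, 7.2]
width: 0.202
t 20.95 p [617.   55.9 135.1] jaw -0.366 xaxis [ 1.0e-04 -1.1e-03 -1.0e+00] w 0.202 F [-3.9 -5.2  7.2] M [-0.877  0.519  0.177] q [ 0.01  0.24  1.54 -0.    1.36  0.37]
```

```bash
python3 -m jog '[{"angular":[0.05,0,0],"travel":[0.15,0,0],"grip":0.05},{"angular":[0.05,0,0],"travel":[0.15,0,0],"grip":0.05},{"angular":[0.05,0,0],"travel":[0.15,0,0],"grip":0.05},{"angular":[0.05,0,0],"travel":[0.15,0,0],"grip":0.05},{"angular":[0.05,0,0],"travel":[0.15,0,0],"grip":0.05},{"angular":[0.05,0,0],"travel":[0.15,0,0],"grip":0.05},{"angular":[0.05,0,0],"travel":[0.15,0,0],"grip":0.05},{"angular":[0.05,0,0],"travel":[0.15,0,0],"grip":0.05}]' 60
python3 mv.py
```

```text
time_s: 21.75
position: [616.8, 56.0, 134.0]
tcp_rot: [1.746, 0.743, -1.748]
force: [-4.9, -4.6, 8.1]
width: 0.2
t 21.75 p [616.8  56.  134. ] jaw -0.766 xaxis [-2.e-04 -1.e-03 -1.e+00] w 0.2 F [-4.9 -4.6  8.1] M [-0.842  0.722  0.167] q [ 0.01  0.25  1.54 -0.    1.36  0.77]
```

```bash
python3 -m jog '[{"angular":[0.05,0,0],"travel":[0.15,0,0],"grip":0.05},{"angular":[0.05,0,0],"travel":[0.15,0,0],"grip":0.05},{"angular":[0.05,0,0],"travel":[0.15,0,0],"grip":0.05},{"angular":[0.05,0,0],"travel":[0.15,0,0],"grip":0.05},{"angular":[0.05,0,0],"travel":[0.15,0,0],"grip":0.05},{"angular":[0.05,0,0],"travel":[0.15,0,0],"grip":0.05},{"angular":[0.05,0,0],"travel":[0.15,0,0],"grip":0.05},{"angular":[0.05,0,0],"travel":[0.15,0,0],"grip":0.05}]' 60
python3 mv.py
```

```text
time_s: 22.55
position: [616.7, 56.2, 132.7]
tcp_rot: [1.998, 0.409, -1.999]
force: [-5.3, -3.8, 9.3]
width: 0.202
t 22.55 p [616.7  56.2 132.7] jaw -1.166 xaxis [-6.e-04 -8.e-04 -1.e+00] w 0.202 F [-5.3 -3.8  9.3] M [-0.801  0.863  0.174] q [ 0.01  0.25  1.54 -0.    1.36  1.17]
```

```bash
python3 -m jog '[{"angular":[0.05,0,0],"travel":[0.14,0,0],"grip":0.05},{"angular":[0.05,0,0],"travel":[0.14,0,0],"grip":0.05},{"angular":[0.05,0,0],"travel":[0.14,0,0],"grip":0.05},{"angular":[0.05,0,0],"travel":[0.14,0,0],"grip":0.05},{"angular":[0.05,0,0],"travel":[0.14,0,0],"grip":0.05},{"angular":[0.05,0,0],"travel":[0.14,0,0],"grip":0.05},{"angular":[0.05,0,0],"travel":[0.14,0,0],"grip":0.05},{"angular":[0.05,0,0],"travel":[0.14,0,0],"grip":0.05}]' 60
python3 mv.py; python3 look.py side s14;  python3 - <<'E'
import cv2
a=cv2.imread('pics/s14.png')[195:255,250:320]
cv2.imwrite('pics/s14c.png',cv2.resize(a,None,fx=8,fy=8,interpolation=cv2.INTER_CUBIC))
E
```

```text
time_s: 23.35
position: [616.6, 56.4, 131.6]
tcp_rot: [2.218, 0.005, -2.22]
force: [-4.9, -1.9, 7.9]
width: 0.199
t 23.35 p [616.6  56.4 131.6] jaw -1.566 xaxis [-8.e-04 -5.e-04 -1.e+00] w 0.199 F [-4.9 -1.9  7.9] M [-0.64   0.956  0.131] q [ 0.01  0.25  1.54 -0.    1.35  1.57]
48.30193375068618 328.7685094498621 199.34589686644037 [0.00875252 0.         0.         0.         0.        ] [[-0.775, -0.388, 0.498, -158.019], [-0.631, 0.445, -0.635, 818.427], [0.025, -0.807, -0.59, 915.471], [0.0, 0.0, 0.0, 1.0]]
```

View pics/s14c.png

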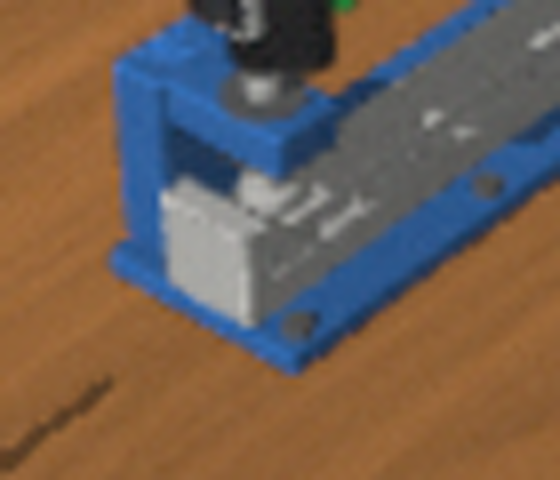

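The side view shows the pad lower (around (265,190) in the crop), near the bar. The turn is still free.

```bash
python3 -m jog '[{"angular":[0.05,0,0],"travel":[0.15,0,0],"grip":0.05},{"angular":[0.05,0,0],"travel":[0.15,0,0],"grip":0.05},{"angular":[0.05,0,0],"travel":[0.15,0,0],"grip":0.05},{"angular":[0.05,0,0],"travel":[0.15,0,0],"grip":0.05},{"angular":[0.05,0,0],"travel":[0.15,0,0],"grip":0.05},{"angular":[0.05,0,0],"travel":[0.15,0,0],"grip":0.05},{"angular":[0.05,0,0],"travel":[0.15,0,0],"grip":0.05},{"angular":[0.05,0,0],"travel":[0.15,0,0],"grip":0.05}]' 60
python3 mv.py; for i in 1 2 3; do python3 -c "
from cell import arm
print(arm.sense()['moment'])"; done
```

```text
time_s: 24.2
position: [616.6, 56.6, 130.4]
tcp_rot: [-2.004, 0.401, 2.005]
force: [-4.8, -1.6, 8.8]
width: 0.197
t 24.2 p [616.6  56.6 130.4] jaw -1.966 xaxis [-7.e-04 -2.e-04 -1.e+00] w 0.197 F [-4.8 -1.6  8.8] M [-0.532  0.936  0.235] q [ 0.01  0.25  1.54 -0.    1.35  1.97]
[-0.53192911  0.93579228  0.23531467]
[-0.53192911  0.93579228  0.23531467]
[-0.53192911  0.93579228  0.23531467]
```

```bash
python3 -m jog '[{"angular":[0.025,0,0],"travel":[0.07,0,0],"grip":0.05},{"angular":[0.025,0,0],"travel":[0.07,0,0],"grip":0.05},{"angular":[0.025,0,0],"travel":[0.07,0,0],"grip":0.05},{"angular":[0.025,0,0],"travel":[0.07,0,0],"grip":0.05},{"angular":[0.025,0,0],"travel":[0.07,0,0],"grip":0.05},{"angular":[0.025,0,0],"travel":[0.07,0,0],"grip":0.05},{"angular":[0.025,0,0],"travel":[0.07,0,0],"grip":0.05},{"angular":[0.025,0,0],"travel":[0.07,0,0],"grip":0.05}]' 60
python3 mv.py
```

```text
time_s: 25.0
position: [616.6, 56.7, 129.8]
tcp_rot: [-1.883, 0.576, 1.884]
force: [-5.2, -0.9, 8.5]
width: 0.198
t 25.0 p [616.6  56.7 129.8] jaw -2.165 xaxis [-7.e-04 -1.e-04 -1.e+00] w 0.198 F [-5.2 -0.9  8.5] M [-0.452  0.887  0.365] q [ 0.01  0.25  1.54 -0.    1.35  2.17]
```

The torque has climbed to 0.365 N m, 0.13 for the last 0.2 rad (about 36 N). Contact was about 0.3 rad ago, so the pad presses with roughly 55 N. A final small nudge, then a still reading.

```bash
python3 -m jog '[{"angular":[0.015,0,0],"travel":[0.04,0,0],"grip":0.05},{"angular":[0.015,0,0],"travel":[0.04,0,0],"grip":0.05},{"angular":[0.015,0,0],"travel":[0.04,0,0],"grip":0.05},{"angular":[0.015,0,0],"travel":[0.04,0,0],"grip":0.05},{"angular":[0,0,0],"travel":[0,0,0],"grip":0.05},{"angular":[0,0,0],"travel":[0,0,0],"grip":0.05},{"angular":[0,0,0],"travel":[0,0,0],"grip":0.05},{"angular":[0,0,0],"travel":[0,0,0],"grip":0.05}]' 60
python3 mv.py
```

```text
time_s: 25.8
position: [616.7, 56.7, 129.6]
tcp_rot: [-1.845, 0.625, 1.846]
force: [-3.9, -1.7, 8.7]
width: 0.199
t 25.8 p [616.7  56.7 129.6] jaw -2.224 xaxis [-6.e-04 -0.e+00 -1.e+00] w 0.199 F [-3.9 -1.7  8.7] M [-0.468  0.871  0.267] q [ 0.01  0.25  1.54 -0.    1.35  2.23]
```

```bash
python3 -m jog '[{"angular":[0,0,0],"travel":[0,0,0],"grip":0.6},{"angular":[0,0,0],"travel":[0,0,0],"grip":0.7},{"angular":[0,0,0],"travel":[0,0,0],"grip":0.7},{"angular":[0,0,0],"travel":[0,0,0],"grip":0.7},{"angular":[0,0,0],"travel":[-20,0,0],"grip":0.7},{"angular":[0,0,0],"travel":[-40,0,0],"grip":0.8},{"angular":[0,0,0],"travel":[-40,0,0],"grip":1},{"angular":[0,0,0],"travel":[0,0,0],"grip":1}]' 60
python3 mv.py;  python3 look.py wrist w15; python3 look.py side s15;  python3 - <<'E'
import cv2
a=cv2.imread('pics/s15.png')[165:265,250:350]
cv2.imwrite('pics/s15c.png',cv2.resize(a,None,fx=6,fy=6,interpolation=cv2.INTER_CUBIC))
E
```

```text
time_s: 26.6
position: [620.5, 56.8, 236.7]
tcp_rot: [-1.855, 0.621, 1.834]
force: [1.2, -0.3, 0.5]
width: 0.994
t 26.6 p [620.5  56.8 236.7] jaw -2.224 xaxis [ 1.140e-02  2.000e-04 -9.999e-01] w 0.994 F [ 1.2 -0.3  0.5] M [-0.017 -0.045 -0.043] q [0.01 0.18 1.42 0.   1.53 2.23]
62.0771226579358 314.916129195014 202.84981563711145 [-0.04431439  0.          0.          0.          0.        ] [[-0.607, -0.765, -0.215, 677.19], [-0.795, 0.582, 0.174, 12.937], [-0.008, 0.277, -0.961, 380.404], [0.0, 0.0, 0.0, 1.0]]
48.30193375068618 328.7685094498621 199.34589686644037 [0.00875252 0.         0.         0.         0.        ] [[-0.775, -0.388, 0.498, -158.019], [-0.631, 0.445, -0.635, 818.427], [0.025, -0.807, -0.59, 915.471], [0.0, 0.0, 0.0, 1.0]]
```

View pics/s15c.png

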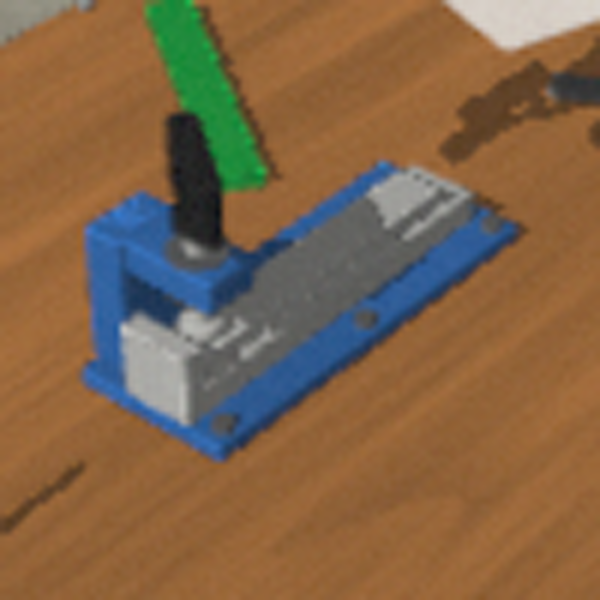

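View pics/w15.png

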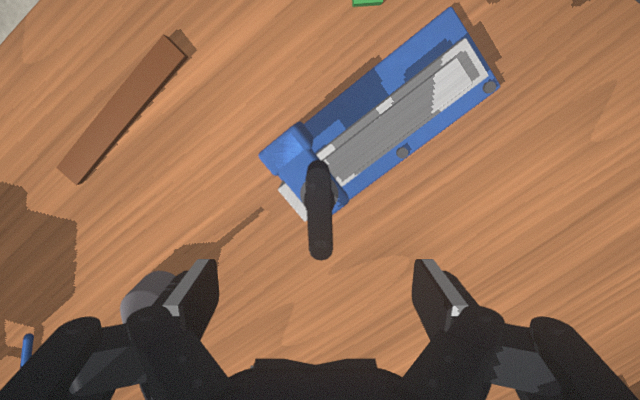

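```bash
python3 - <<'E'
import cv2
from geo import *
a=cv2.imread('pics/w15.png')[150:270,270:370]
cv2.imwrite('pics/w15c.png',cv2.resize(cv2.convertScaleAbs(a,alpha=1.6,beta=20),None,fx=5,fy=5,interpolation=cv2.INTER_CUBIC))
E
```

```text
(no output)
```

View pics/w15c.png

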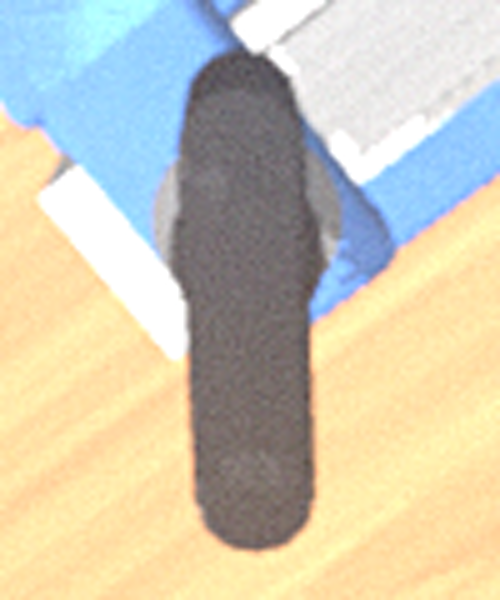

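```bash
python3 - <<'E'
from geo import *
W=load('w15');f=lambda u:onplane(W,crop(u,270,150,5),153)
for a,b in [((186,160),(195,490)),((303,160),(314,490))]:
    d=f(b)-f(a); print(np.arctan2(d[1],d[0]), 'expected', -2.224+np.pi/2)
E
```

```text
2.5089478941275005 expected -0.6532036732051036
2.5345367165389154 expected -0.6532036732051036
```

```bash
python3 look.py scene c16 >/dev/null; python3 -c "
from cell import arm
print(arm.job_done())"
```

```text
the job is handed in; nothing more can be done
None
```

View pics/c16.png

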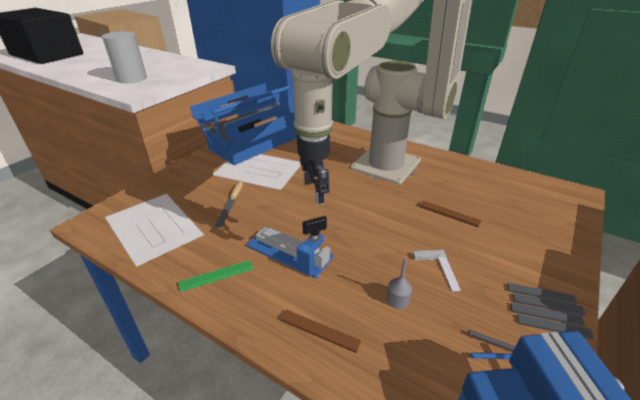

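The job is done and handed in at about 27 s. The steel bar lies flat on the bed against the end stop, and the wing knob is hand-tight.

**What I did:**
- I set the bar on the bed and regripped it near its rear end, because the wrist camera would otherwise have come over the knob.
- I slid it forward until it met the stop. Force rose to 12 N, motion stopped, and its rear end was 22 mm inside the bed end, where 21 mm is expected.
- I turned the knob about 3.9 rad clockwise, let go and rose clear.

**Last checks:**
- **Position:** the bar was about 1 mm off the bed's middle line and parallel to it, measured just before I released it.
- **Tightness:** knob torque rose from about 0.17 N m free to 0.365 N m, with a 0.06 rad nudge after that. From the turn since contact I estimate the pad presses with 55–60 N; pad force itself could not be measured.
- **Knob angle after release:** it read about 0.03 rad short of the gripper's angle, within measurement error, so it does not appear to have sprung back.
- **Torque reading:** during an early stop it had the opposite sign (-0.25 N m), so I relied mainly on readings taken while turning.
- **Bystanders:** the file, square and oiler appear unmoved in the last scene picture, and the gripper touches nothing.

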